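Free a lid's vent valve of its wash clip

ROBOT

A 6-joint arm with a two-finger parallel gripper is mounted at the origin on a cart in front of the work surface, level with it; the furniture and walls round the work are solid. World frame = base frame: x ahead of the robot, y to its left, z up, the work surface at z = 0. Lengths are in mm, angles in rad, forces in N, time in s.
With the tool pointing down it reaches from about 350 to 775 mm from the base axis. Payload 7.3 kg.
Tool frame: the origin (TCP) lies on the mounting face of the last link; the fingertips stand 178 mm ahead of it and the grasp point (between the pads) lies 159 mm ahead of it; z points along the fingers, y is the line along which they close (so a half turn about z gives the same grasp; the last joint's range is limited). The gripper opens to 92 mm and grips with 3 to 60 N. Pads are 19 mm wide; open, the fingers measure 130 mm over their backs; the gripper's body (75 mm by 190 mm) begins 47 mm behind the grasp point.
Start: joints at [-1.272, 0.342, 1.524, -0, 1.275, -0.146], TCP at [225.915, -473.91, 404.741] pointing down, gripper open.
Joint ranges: [-2.53, 2.53], [-0.77, 2.02], [0.04, 2.7], [-1, 4.14], [0.28, 2.66], [-3.11, 3.11]. Speed limits (rad/s): [2.57, 2.57, 3.14, 3.14, 3.14, 3.14].

INTERFACE

Orientations are given as [roll, pitch, yaw] about the fixed x, y, z axes, in that order (R = Rz(yaw) Ry(pitch) Rx(roll)).
In Python, from plant import bot, vision gives the robot as it stands. The module is installed in compiled form; this text tells all that it offers.
- The arm moves only by the shell command python3 -m crank 'ROWS'. ROWS is a JSON object whose key "deltas" holds a list of rows, 1 to 5 of them, each of 5 numbers: the finger opening in mm, then dx, dy, dz in mm, then a turn about the tool's z in rad; each row is the pose to reach, as a shift and turn from the pose commanded when the command began, along the tool's axes at that moment; what a row does not reach only later rows make up. A row lasts 1/8 s, in which the tool goes at most 62.5 mm and 0.188 rad, less where a joint would pass 70% of its speed; a pose out of reach is approached as far as the arm can. The fingers move at their own pace and stop on an object; the grip force is fixed at half the most. Time passes only in rows, so rows that do not move let the fingers close. It prints the time, the measured TCP pose, the force, the opening and the grip force at its end. Input that does not fit is refused with a message, and nothing moves.
- bot.get_obs(): the state, without advancing time (a new reading comes with each control period).
- vision.capture(name): name is "side" or "top"; returns a dict with "color" (400x640x3 uint8, red, green, blue), "K" (3x3 intrinsics, pixels), "k1" (the pictures are not rectified: a ray, as slopes to the right and down, at radius r is drawn at 1 + k1 r^2 times it, then the intrinsics apply), "R" (3x3) and "t" (3): a world point X has camera coordinates R X + t. Camera axes: x right, y down, z forward; pixel columns grow to the right and rows downward; lengths in mm; the calibration is good to about 2 mm. A picture is of the moment at which its call begins. There is no depth.
- bot.close_job(): hands the job in; it is judged then, once.
The state is a dict: "time": time; "joint_positions": joint angles; "dq": joint speeds; "tau": joint torques, N m; "tool_pos": TCP position; "tcp_rot": TCP orientation; "contact_force": force on the tool from outside, world axes, zero at the start; "moment": the same for the moment, N m; "grip_width": finger opening in mm; "finger_force": force on a finger pad.
Only numpy, scipy, OpenCV 4.12 (cv2) and the standard library are available. Lean on these libraries where they do the work, as an engineer would, in place of code of your own. Each camera call takes 0.05 s, during which the arm holds its last target. There are 200 camera calls.

TASK

The vent valve in the container lid came back from the washer with its spring wash clip still on the plunger stem. Slide the forked wedge under the clip from the clip's closed end, so that the legs spread and the clip rides up over the plunger's head and off, and drop the clip into the steel pot. Then press the plunger down to its stop and let it spring back to prove that the valve is free, and leave the wedge lying on the mat and the blue box, brush and tape roll undisturbed.

Things in the scene. Friction and masses are not known exactly. Their poses are not given: they have to be found in the camera images.
- container_lid: blue anodised lid of a sterilising container, 180 x 260 mm, fixed, lying flat on the mat; origin at its centre on the mat, z up, long side along its y. Panel top 26 mm above the mat. In its centre a round steel valve bonnet, 84 mm across, with a flat top 38 mm above the mat
- plunger_top (a point): middle of the flat top of the brass vent plunger on the lid's centre line, 56.5 mm above the mat when up. Above the bonnet: stem 11 mm across up to 7.5 mm, a slippery cone that widens to the 15.4 mm head at 11.4 to 11.8 mm, a taper back to a button 10 mm across at 14.5 mm, button top at 18.5 mm. Round the stem a fixed nose, 15 mm across, 3.5 mm high
- vent_plunger (a joint): plunger travel in m: 0 up, 0.005 pressed to its stop; a spring pushes it back, about 3.5 N at the start and 7 N at the stop. The clip on the stem keeps it from reaching the stop
- keeper_clip: loose flat steel spring clip, 47 x 28 x 3 mm, polished (friction about 0.22): two sprung legs, 7.5 mm wide, run either side of the stem from a closed end to outturned tips 20 mm ahead of the origin. Origin on its underside, mid-seat, at the start on the stem's axis; x from closed end to open mouth, z up. It starts level, resting on the nose, underside 3.5 mm above the bonnet
- clip_bridge (a point): middle of the underside of the clip's closed end, a bar 28 mm wide and 7 mm deep, 24 mm behind the clip's origin; a tang 13 mm wide goes down from here to the bonnet; it fits the fork's slot, a tine on either side. Forced up, the legs spread over the cone and snap shut above the head with a small jump: the wedge needs 10 to 20 N of push, more if fast or askew
- clip_wedge: loose steel fork with a green handle, 193 mm long, about 110 g, flat underside. Origin on the underside below the grip point, x to the tine tips, z up. Handle 20 mm wide, 22 mm high, from 24 mm ahead of the origin to 60 mm behind it; solid root 30 to 45 mm ahead, 34 mm wide, 17 mm high; then two tines, 34 mm over both, slot 19.6 mm wide between them
- wedge_tip (a point): midway between the tine tips on the underside, 133 mm ahead of the wedge's origin. The tips are 1.8 mm thick and 26 mm apart; within 8 mm the slot narrows to 19.6 mm and the tines are 3.8 mm thick, then they rise as a ramp to 13 mm at 50 mm behind the tips and stay level to the root, whose face stands 4 mm above them. Best held 2 degrees tips down, so that the tips touch the bonnet first
- wedge_slot (a point): mid-slot point on the wedge's underside, 80 mm ahead of its origin, 53 mm behind the tips. With the stem 73 to 80 mm ahead of the wedge's origin the clip has passed the head and lies on the level top of the tines; it can be carried there with the tips raised some 10 degrees, tang in the slot, and slides off forward when the wedge is tilted 35 to 45 degrees, tips down
- parts_pot: small open steel pot, loose, 91 mm across the rim, 36 mm high, bottom about 45 mm across, walls sloping, about 110 g; origin under its centre on the mat
- guard_box: blue plastic box, loose, 40 x 60 x 26 mm, origin under its centre; to be left alone
- brush: green cleaning brush, loose, 170 x 13 x 18 mm, origin under its centre, long along its y; to be left alone
- tape_roll: roll of cream tape lying flat, loose, 99 mm across, 24 mm high, origin under its centre; to be left alone
Not all that is in view belongs to the job. Of the things that look like the keeper_clip, the smaller one is meant.

How it is judged:
By the outcome, as a careful person would: the job done as asked, in the order asked, and still so for the second after the job is handed in, with the robot touching nothing.
It also fails if it takes over 72 s, if anything falls off the work surface, if the arm or the gripper's body presses on something with over 40 N, if the wrist force passes 120 N, or if a joint passes its speed limit or range.

## Working session

There is one attempt and no reset: what is moved stays moved. The work goes in short steps, Python scripts to look and compute and a shell command to move; the robot and the scene stay as the last step left them, time stands still between calls to the robot, and variables do not carry over. Pictures are saved under pics/ and viewed, at most 10 in all, crops included, and the job is handed in when it is done.

```bash
mkdir -p pics; ls
python3 - <<'E'
from plant import bot, vision
import cv2
print(bot.get_obs())
for n in("side","top"):
    c=vision.capture(n); cv2.imwrite(f"pics/{n}0.png",c["color"][:,:,::-1]); print(n,c["K"],c["k1"],c["R"],c["t"])
E
```

```text
pics
{'time': 0.0, 'joint_positions': array([-1.27203440e+00,  3.42713044e-01,  1.52500999e+00, -2.48853869e-07,
        1.27537557e+00, -1.45980553e-01]), 'dq': array([-0.00015104,  0.00052935,  0.00038506, -0.00049111,  0.00018203,
       -0.0006509 ]), 'tau': array([-7.15561164e-04, -4.31248212e+01, -2.44218725e+01,  7.15258392e-02,
        5.58367185e-02, -1.27423018e-04]), 'tool_pos': array([ 225.85840475, -473.78747214,  404.05222766]), 'tcp_rot': array([-3.14010268e+00, -2.18824468e-04,  4.44742389e-01]), 'contact_force': array([ 0.6602358 , -0.0351596 , -0.65379422]), 'moment': array([-0.01166234, -0.04138311, -0.05714272]), 'finger_force': 0.0, 'grip_width': 91.8325097938246}
side [[443.98225111   0.         318.13031871]
 [  0.         443.98225111 191.71445678]
 [  0.           0.           1.        ]] -0.01288872897503352 [[ 0.99972409  0.02337921 -0.00226866]
 [ 0.01300066 -0.6311797  -0.77552767]
 [-0.01956316  0.77528421 -0.6313095 ]] [-550.39521253   59.89376328 1504.42046341]
top [[376.25308893   0.         323.65068595]
 [  0.         376.25308893 197.45190068]
 [  0.           0.           1.        ]] 0.023830298989937604 [[ 3.47890758e-03 -9.99698407e-01 -2.43103387e-02]
 [-9.85494309e-01  6.97402376e-04 -1.69707042e-01]
 [ 1.69672813e-01  2.45480956e-02 -9.85194665e-01]] [ -1.14510813 560.72657702 890.92904774]
```

View pics/side0.png

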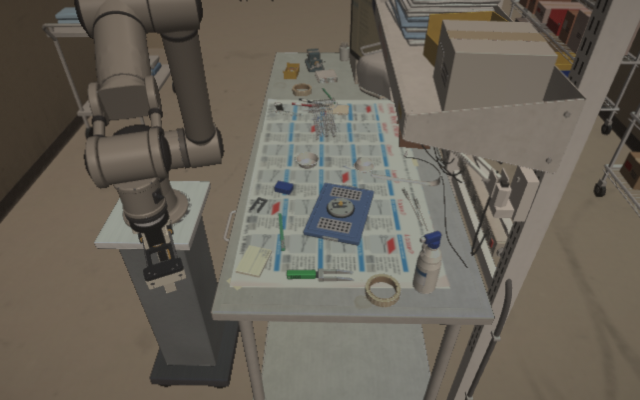

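View pics/top0.png

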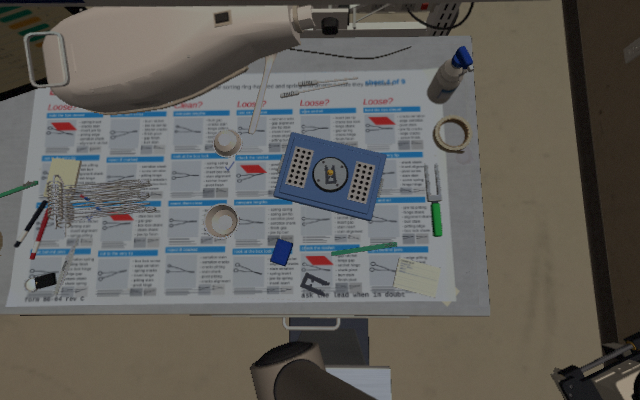

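Top view: lid with the valve at (330,175), wedge at (435,200) with its handle end at (436,235) and tines toward (432,167). There are two pot-like things at (227,142) and (220,221). The blue box is at (282,252), brush (360,249) and tape (452,134). Clip-like things: the one on the valve at (330,175) and a larger dark one at (315,282). The smaller, on the stem, fits the description. I'll confirm in an enlarged crop.

```bash
cat > h.py <<'E'
import numpy as np, cv2
from plant import bot, vision
from scipy.spatial.transform import Rotation as Rot
def ray(c,u,v):
    K=c["K"]; d=np.array([(u-K[0,2])/K[0,0],(v-K[1,2])/K[1,1]]); s=d.copy()
    for _ in range(20): s=d/(1+c["k1"]*(s@s))
    w=c["R"].T@np.array([s[0],s[1],1]); return -c["R"].T@c["t"], w
def onz(c,u,v,z):
    o,w=ray(c,u,v); return o+w*(z-o[2])/w[2]
def proj(c,X):
    p=c["R"]@np.array(X,float)+c["t"]; s=p[:2]/p[2]; s=s*(1+c["k1"]*(s@s)); return s*c["K"][0,0]+c["K"][:2,2]
def pose():
    o=bot.get_obs(); return o["tool_pos"],Rot.from_euler("xyz",o["tcp_rot"])
E
python3 - <<'E'
from h import *
t=cv2.imread("pics/top0.png"); s=cv2.imread("pics/side0.png")
def cr(im,u,v,hw,hh,w,h): return cv2.resize(im[v-hh:v+hh,u-hw:u+hw],(w,h),interpolation=cv2.INTER_CUBIC)
a=np.hstack([cr(t,330,175,25,25,400,300*4//3)[:300*4//3],cr(s,341,208,20,20,400,400)])
b=np.hstack([cr(t,222,182,60,60,200,200),cr(t,436,200,45,45,200,200),cr(s,337,160,50,50,200,200),cr(s,320,274,50,50,200,200)])
cv2.imwrite("pics/c0.png",np.vstack([a,b]))
E
```

```text
(no output)
```

View pics/c0.png

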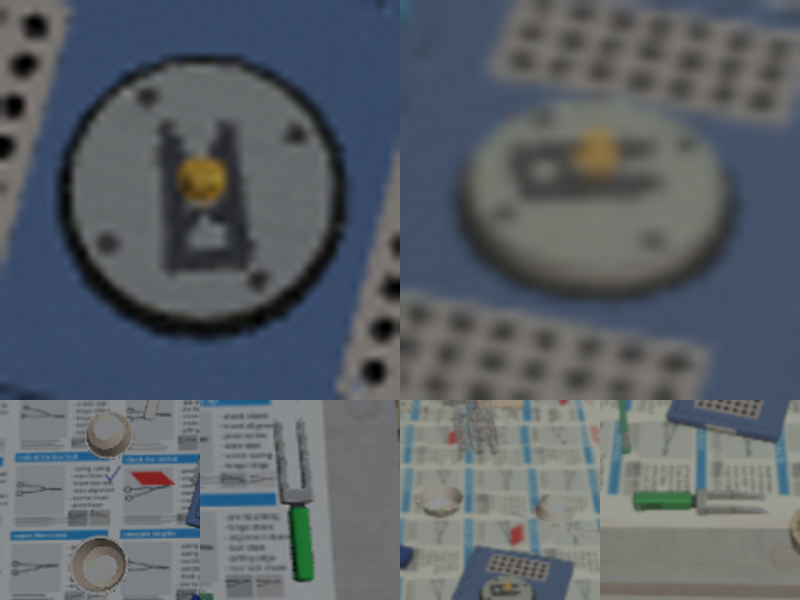

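The crop confirms it: the small clip is on the brass stem on the bonnet, closed end toward the robot (crop 206,255), mouth to +x (202,130). The loose dark one at (315,282) is larger, so it's the decoy. Of the pots, the wider one at (220,221) seems to fit; next I'll measure its size.

Run:
```python
from h import *
np.set_printoptions(precision=1,suppress=True)
C={n:vision.capture(n) for n in("top","side")}
T,S=C["top"],C["side"]
def big(c,lo,hi,box,k=3):
    x0,y0,x1,y1=box; h=cv2.cvtColor(c["color"],cv2.COLOR_RGB2HSV)[y0:y1,x0:x1]
    m=cv2.inRange(h,lo,hi); n,l,st,ce=cv2.connectedComponentsWithStats(m)
    i=1+np.argmax(st[1:,4]); ct=cv2.findContours((l==i).astype(np.uint8),0,1)[0][0].reshape(-1,2)+[x0,y0]
    return ce[i]+[x0,y0],ct.astype(np.float32),st[i,4]
# brass
for n,c,b in(("top",T,(310,155,350,195)),("side",S,(320,190,362,228))):
    ce,ct,a=big(c,(12,110,70),(30,255,255),b); print(n,"brass",ce,a,onz(c,*ce,52))
o1,w1=ray(T,*big(T,(12,110,70),(30,255,255),(310,155,350,195))[0]);o2,w2=ray(S,*big(S,(12,110,70),(30,255,255),(320,190,362,228))[0])
A=np.c_[w1,-w2];s=np.linalg.lstsq(A,o2-o1,rcond=None)[0];print("tri",o1+s[0]*w1,o2+s[1]*w2)
# lid rect from blue, top at z=26
ce,ct,a=big(T,(100,90,40),(125,255,255),(265,125,390,230)); q=cv2.boxPoints(cv2.minAreaRect(ct))
P=np.array([onz(T,*p,26) for p in q]);print("lid",P[:,:2],P.mean(0),np.linalg.norm(np.diff(P,axis=0),axis=1))
d=P[1]-P[0];print("ang",np.degrees(np.arctan2(d[1],d[0])))
# handle
for n,c,b in(("top",T,(420,190,450,245)),("side",S,(280,262,325,285))):
    ce,ct,a=big(c,(50,110,40),(80,255,255),b); q=cv2.boxPoints(cv2.minAreaRect(ct)); print(n,"handle",ce,cv2.minAreaRect(ct)); P=np.array([onz(c,*p,15) for p in q]);print(P[:,:2],onz(c,*ce,15))
# clip: dark on bonnet, z 44.5
g=cv2.cvtColor(T["color"],cv2.COLOR_RGB2GRAY)
for v in range(158,193): print(v," ".join("%3d"%x for x in g[v,318:346]))
# pots
for u,v in((227,142),(220,221)):
    w=T["color"][v-25:v+25,u-25:u+25]; e=cv2.Canny(w,60,150); cc=cv2.HoughCircles(cv2.cvtColor(w,cv2.COLOR_RGB2GRAY),cv2.HOUGH_GRADIENT,1.0,3,param1=120,param2=12,minRadius=8,maxRadius=24)
    print("pot",u,v,[] if cc is None else cc[0][:4]+[u-25,v-25,0], onz(T,u,v,36))
```

```text
top brass [329.8 171.8] 25 [625.3 -15.6  52. ]
side brass [340.3 203. ] 7 [623.3 -14.5  52. ]
tri [624.9 -15.6  53.6] [623.2 -15.9  53.2]
lid [[ 547.9  152. ]
 [ 746.2  127.6]
 [ 693.6 -190.5]
 [ 500.3 -156.4]] [622.  -16.8  26. ] [199.7 322.5 196.3]
ang -6.998678766300798
top handle [436.4 218.9] ((436.1844482421875, 219.02871704101562), (32.5023307800293, 8.3292875289917), 84.80557250976562)
[[ 551.2 -272.8]
 [ 553.2 -293.8]
 [ 470.8 -297.1]
 [ 468.8 -276.4]] [ 511.1 -285.6   15. ]
side handle [302.  273.6] ((300.5, 274.0), (6.0, 27.0), 90.0)
[[ 467.7 -274.3]
 [ 545.1 -272.6]
 [ 545.8 -294.7]
 [ 469.4 -296.3]] [ 511.3 -283.    15. ]
158  73  70  71  71  51  48  33  60  91  87 101 104 104 103  85  81  80  52  36  42  55  69  72  72  74  73  72  74
159  74  72  44  26  43  63 101 105 104 103 102 104 105 103 104 103 105 103  87  52  29  41  67  71  72  72  71  73
160  69  50  38  60  97 103 103 105 105 104 104 105 105 105 104 104 104 103 104 105  87  51  35  54  69  72  72  74
161  42  43 109 106  69  44  70 102 103 104 105 105 104 105 106 104 104 104 103 102 103 103  72  31  40  68  
[... 3136 characters left out ...]
74
189  75  59  37  25  19  14  24  30  47  54  68  82  87  73  69  56  34  28  10  15  17  18  37  69  74  73  73  74
190  73  73  72  63  40  23  15  18  15  19  21  25  26  27  21  18  15  15  17  21  42  70  72  72  74  73  73  74
191  73  73  73  72  72  60  35  23  19  22  23  18  20  18  18  17  21  44  42  69  74  72  74  72  71  74  73  72
192  75  74  73  75  74  72  74  75  59  57  58  46  43  44  56  56  70  74  72  74  71  72  72  75  73  72  75  73
pot 227 142 [[222.5 145.5  19. ]
 [219.5 145.5  18.8]
 [224.5 141.5  15.4]
 [227.5 134.5  20.1]] [709.5 252.3  36. ]
pot 220 221 [[221.5 221.5  16.8]
 [215.5 218.5  21.2]
 [218.5 222.5  16.6]
 [220.5 218.5  15.5]] [502.9 260.2  36. ]
```

Run:
```python
import cv2,numpy as np
t=cv2.imread("pics/top0.png"); s=cv2.imread("pics/side0.png")
def cr(im,u,v,h): return cv2.resize(im[v-h:v+h,u-h:u+h],(400,300) if 0 else (300,300),interpolation=cv2.INTER_CUBIC)
cv2.imwrite("pics/c1.png",np.vstack([np.hstack([cr(t,227,142,25),cr(t,220,221,25)]),np.hstack([cr(s,307,159,20),cr(s,370,163,20)])]))
```

```text
(no output)
```

View pics/c1.png

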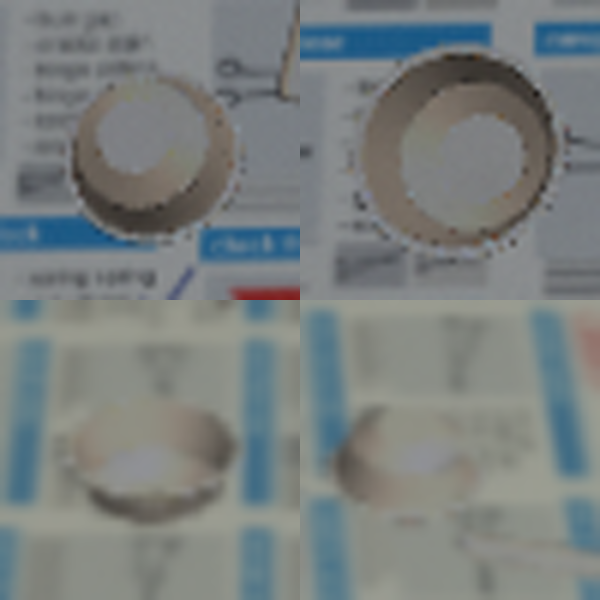

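Pot B at (221.5,221) is open and upright: rim ≈33 px, bottom disc visible, narrow foot. Pot A at (227,142) stands inverted and is smaller. So B is parts_pot. Next: tidy the wedge tip, clip axis and pot numbers.

Run:
```python
from h import *
np.set_printoptions(precision=1,suppress=True)
T=vision.capture("top");S=vision.capture("side")
print("cam",-T["R"].T@T["t"],-S["R"].T@S["t"])
g=cv2.cvtColor(T["color"],cv2.COLOR_RGB2GRAY).astype(float)
# clip: weighted darkness per row -> axis
rows=[];
for v in range(166,183):
    x=np.arange(323,338); w=np.clip(103-g[v,323:338],0,60); 
    # outer edges at half level
    xs=x[w>30]; l=xs[0]-(w[xs[0]-1-323]/60 if xs[0]>323 else 0); r=xs[-1]+(w[xs[-1]+1-323]/60 if xs[-1]<337 else 0)
    rows.append((v,(l+r)/2,r-l+1))
rows=np.array(rows); p=np.polyfit(rows[:,0],rows[:,1],1); print("clip axis",p,rows[:,2])
a,b=[onz(T,np.polyval(p,v),v,44.5) for v in(182,167)]; d=b-a; print(a,b,"clip yaw",np.degrees(np.arctan2(d[1],d[0])))
# bonnet: fit top circle edge by dark ring -> use brass instead
u,v=221.5,220.9
print("pot",onz(T,u,v,36),onz(T,u-16.6,v,36)-onz(T,u+16.6,v,36))
print("potA", onz(T,226,140,36)-onz(T,226+28,140,36))
# tips
for v in range(163,200,2): print(v," ".join("%3d"%x for x in g[v,420:446]))
```

```text
cam [401.4 -23.4 972.9] [  578.9 -1115.7   995. ]
clip axis [  0.1 314.4] [ 9.8 10.1 10.4 10.4 10.4 10.1 10.4 10.4 11.1 11.  11.1 11.1 10.5 10.6
 11.5 12.1 11.5]
[600.8 -17.7  44.5] [639.7 -14.3  44.5] clip yaw 4.9949907147729515
pot [503.2 256.5  36. ] [-0.  83.7  0. ]
potA [ 0.2 73.2  0. ]
163 126 132 135 140 123 130 138 139 139 139 139 140 140 138 139 127 123 130 138 138 140 137 138 139 139 138
165 131 131 130 129 108 101 112 122 134 139 138 140 140 137 109  93 110 110 127 138 138 138 139 137 138 138
167 118 116 116 116  91  92 101 103 128 138 139 139 139 137 101  91 103 113 131 138 139 138 139 139 139 138
169 136 139 139 139  94  87 102 115 135 138 140 138 139 139 114 106 106 108 129 139 139 140 139 138 137 137
171 109 132 140 138  99 104 106 111 131 138 138 138 137 139 116  80  93 102 108 129 139 139 139 139 139 139
173 139 139 138 140 110  88  97 101 124 137 139 138 139 139 126  80  83 103 114 130 140 139 139 139 139 136
175 137 138 140 139 111  69  89 101 105 128 139 140 140 138 140  94  98 112 107 129 140 138 139 138 139 137
177 139 140 139 139 125  74  87 102 114 134 140 138
[... 544 characters left out ...]
 138 138 139  95  68  95 102 107 127 140 140 138 141
189 124 125 124 120 123 116  73  99 108 109 131 139 139 139 140 138 101  61  86 104 103 125 139 139 139 139
191 126 127 128 125 128 131  85 101 107 111 133 138 139 138 141 139 102  48  82 102 115 132 138 139 138 138
193 127 127 127 128 127 128  84  74  96 101 102 127 138 140 139 140 114  62  82 101 114 130 139 138 138 137
195 137 138 138 138 137 138  99  54  85 106 116 114 111 110 110 115 117 118 110 104 103 121 135 139 138 138
197  84  83  84  85  87 123 108  62  85 101 102 102 102 101 103 104 101 102 103 104 103 114 131 138 138 139
199  78  75  77  77  78 120 120  76  77  98 102 102 102 103 104 102 102 103 102 102 102 114 130 138 139 138
```

Run:
```python
from h import *
np.set_printoptions(precision=1,suppress=True)
T=vision.capture("top")
tip=onz(T,430.9,163.7,2); a=onz(T,430.9,167,3);b=onz(T,433.4,193,13); h=onz(T,436.2,219,15)
print(tip,a,b,h)
for d in(b*0+a-b,a-h,tip-h): print(np.degrees(np.arctan2(d[1],d[0])),np.linalg.norm(d[:2]))
t=np.radians(2.3); u=np.array([np.cos(t),np.sin(t)])
print("origin est from handle",h[:2]+18*u,"from tip",tip[:2]-133*u)
p,R=pose(); print(p, R.as_matrix())
```

```text
[ 658.7 -281.7    2. ] [ 649.5 -281.     3. ] [ 578.2 -281.7   13. ] [ 510.8 -285.1   15. ]
0.5500926775330935 71.35187599106267
1.6890007801530107 138.79359300421783
1.330973740137727 147.97546116667547
origin est from handle [ 528.8 -284.4] from tip [ 525.8 -287. ]
[ 225.9 -473.9  404.6] [[ 0.9  0.4 -0. ]
 [ 0.4 -0.9  0. ]
 [-0.  -0.  -1. ]]
```

```bash
cat >> h.py <<'E'
def need(x,y,z,yaw):
    "shift in tool axes & turn to bring TCP to x,y,z,yaw"
    p,R=pose(); d=R.inv().apply(np.array([x,y,z])-p); dy=(R.as_euler("xyz")[2]-yaw+np.pi)%(2*np.pi)-np.pi
    print("need",d.round(1),"turn",round(dy,3),"| at",p.round(1),"yaw",round(R.as_euler("xyz")[2],3),"F",bot.get_obs()["contact_force"].round(1),"w",round(bot.get_obs()["grip_width"],1),"t",bot.get_obs()["time"])
E
python3 -m crank '{"deltas": [[60,60,-7,0,0.1],[60,120,-14,0,0.25],[60,180,-21,10,0.4],[60,240,-28,20,0.415],[60,300,-35,40,0.415]]}'
python3 -c "
from h import *
need(527.5,-284.5,180,0.03)"
```

```text
time: 0.98
tool_pos: [482.4, -312.7, 365.5]
tcp_rot: [3.14, -0.002, 0.03]
contact_force: [0.2, -1.0, -0.4]
grip_width: 59.8
finger_force: 0.0
need [ 45.6 -27.1 185.5] turn -0.0 | at [ 482.4 -312.7  365.5] yaw 0.03 F [ 0.2 -1.  -0.4] w 59.8 t 0.975
```

```bash
python3 -m crank '{"deltas": [[60,25,-15,50,0],[60,45.6,-27.1,90,0],[60,45.6,-27.1,135,0],[60,45.6,-27.1,135,0],[60,45.6,-27.1,135,0]]}'
python3 - <<'E'
from h import *
need(527.5,-284.5,180,0.03)
T=vision.capture("top");S=vision.capture("side")
f=lambda c,u,v,h:cv2.resize(c["color"][v-h:v+h,u-h:u+h,::-1],(400,400),interpolation=cv2.INTER_CUBIC)
cv2.imwrite("pics/g1.png",np.hstack([f(T,435,200,50),f(S,310,268,50)]))
E
```

```text
time: 1.6
tool_pos: [525.9, -286.0, 231.7]
tcp_rot: [3.14, -0.002, 0.029]
contact_force: [-0.7, -0.2, 1.0]
grip_width: 60.0
finger_force: 0.0
need [ 1.6 -1.5 51.7] turn -0.001 | at [ 525.9 -286.   231.7] yaw 0.029 F [-0.7 -0.2  1. ] w 60.0 t 1.6
```

View pics/g1.png

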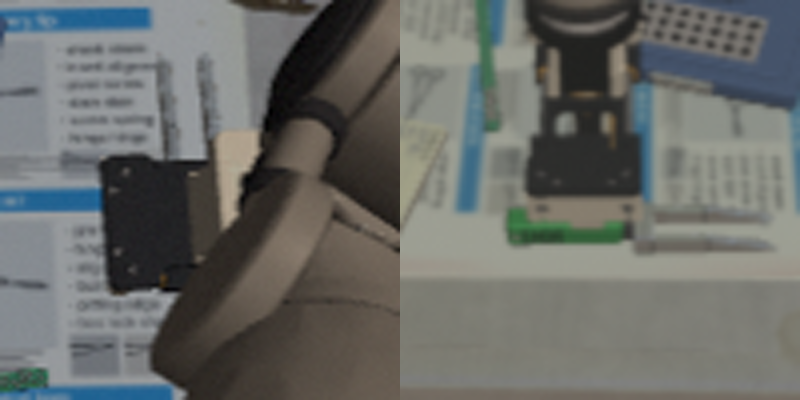

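The side view shows the fingers above the handle between its end and the root, so the descent can go ahead.

```bash
python3 -m crank '{"deltas": [[60,1.5,-1.5,25,0],[60,1.5,-1.5,45,0],[60,1.5,-1.5,51,0],[60,1.5,-1.5,51,0],[60,1.5,-1.5,51,0]]}'
python3 -m crank '{"deltas": [[10,0,0,0,0],[10,0,0,0,0],[10,0,0,0,0],[10,0,0,0,0],[10,0,0,0,0]]}'
python3 -c "
from h import *
need(527.5,-284.5,180,0.03)"
```

```text
time: 2.33
tool_pos: [527.3, -284.2, 180.4]
tcp_rot: [3.14, -0.002, 0.03]
contact_force: [0.3, 0.8, -0.4]
grip_width: 60.0
finger_force: 0.0
time: 2.95
tool_pos: [527.0, -283.8, 179.1]
tcp_rot: [-3.142, 0.0, 0.03]
contact_force: [0.3, 0.0, -0.2]
grip_width: 19.7
finger_force: 30.0
need [ 0.5  0.7 -0.9] turn -0.0 | at [ 527.  -283.8  179.1] yaw 0.03 F [ 0.3  0.  -0.2] w 19.7 t 2.95
```

```bash
python3 -m crank '{"deltas": [[10,0,0,-20,0],[10,0,0,-60,0],[10,0,0,-90,0],[10,0,0,-90,0],[10,0,0,-90,0]]}'
python3 -m crank '{"deltas": [[10,-20,-55,0,0],[10,-40,-110,0,0],[10,-60,-165,0,0],[10,-75,-220,0,-0.03],[10,-77.3,-254,0,-0.057]]}'
python3 -m crank '{"deltas": [[10,0,0,15,0],[10,0,0,30,0],[10,0,0,30,0]]}'
python3 - <<'E'
from h import *
need(442,-31.5,217.5,0.087)
T=vision.capture("top");S=vision.capture("side")
f=lambda c,u,v,h:cv2.resize(c["color"][v-h:v+h,u-h:u+h,::-1],(400,400),interpolation=cv2.INTER_CUBIC)
p,R=pose(); w=lambda x,z:p+R.apply([x,0,179.1-z])
for c,n in((T,"top"),(S,"side")): print(n,proj(c,w(133,0)),proj(c,w(133-50,13)),proj(c,[624.5,-15.6,56.5]))
a=proj(T,w(100,8));b=proj(S,w(100,8))
cv2.imwrite("pics/g2.png",np.hstack([f(T,int(a[0]),int(a[1])-5,40),f(S,int(b[0]),int(b[1]),40)])); print(a,b)
E
```

```text
time: 3.58
tool_pos: [526.6, -283.6, 267.9]
tcp_rot: [-3.14, 0.002, 0.03]
contact_force: [-0.5, 0.3, -0.9]
grip_width: 19.7
finger_force: 30.0
time: 4.2
tool_pos: [440.2, -30.1, 267.7]
tcp_rot: [-3.14, 0.004, 0.089]
contact_force: [1.0, -0.3, -0.5]
grip_width: 19.7
finger_force: 30.0
time: 4.58
tool_pos: [441.3, -31.9, 237.2]
tcp_rot: [-3.14, 0.005, 0.087]
contact_force: [-0.9, -0.1, -0.8]
grip_width: 19.8
finger_force: 30.0
need [ 0.8 -0.4 19.7] turn 0.0 | at [441.3 -31.9 237.2] yaw 0.087 F [-0.9 -0.1 -0.8] w 19.8 t 4.575
top [331.79189595 191.29724277] [333.57478552 210.56351038] [329.74973043 171.72905414]
side [325.22904204 202.34906965] [309.77689176 199.92482264] [340.70277438 202.17756229]
[332.95899161 203.94828676] [315.05727137 200.890139  ]
```

View pics/g2.png

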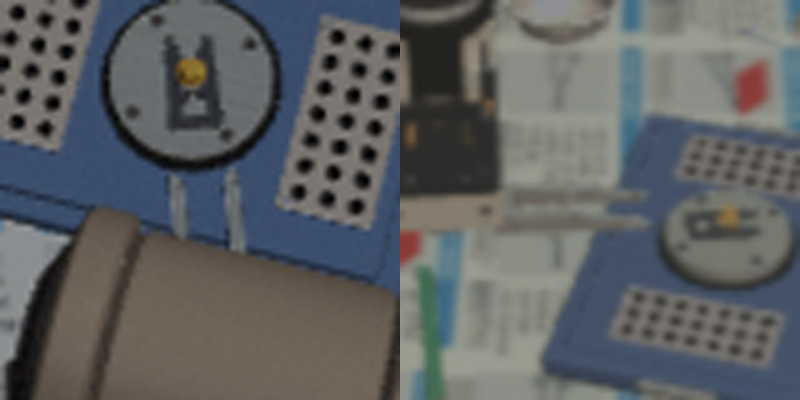

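Top: tine tips at about (327.2,192) and (337.8,192), midpoint 332.5, and the clip bar at (330.3,183). The wedge looks about 1–2 mm right of the predicted line, so I'll measure that more finely.

Run:
```python
from h import *
np.set_printoptions(precision=2,suppress=True)
T=vision.capture("top"); c=T["color"].astype(int)
g=c[...,0]-c[...,2]  # blue lid negative
for v in range(189,207): print(v," ".join("%3d"%x for x in g[v,322:346]))
st=np.array([624.5,-15.6]); t=np.radians(5); u=np.array([np.cos(t),np.sin(t)]); n=np.array([-u[1],u[0]])
for v in range(193,206):
    w=np.clip(g[v,322:346]+38,0,40)*1.; x=np.arange(322,346)
    l=(w*x)[:10].sum()/w[:10].sum(); r=(w*x)[10:].sum()/w[10:].sum(); 
    P=onz(T,(l+r)/2,v,58+6); print(v,l,r,(P[:2]-st)@u,(P[:2]-st)@n)
for v in(170,182): P=onz(T,0.0968*v+0,v,44.5)
```

```text
189  -3  -4  -2   3   7   5   2   1  -3   1   2   4   5   3   0  -2  -4 -12 -24 -46 -48 -48 -49 -50
190 -21  -9  -1  -3  -2   2   0  -1   2   2   0   0  -1  -3  -2  -8 -20 -45 -50 -50 -50 -49 -50 -50
191 -49 -38 -22 -13  -4  -3  -5  -6  -2  -4  -4 -10 -12 -26 -26 -32  -9 -18 -46 -49 -48 -50 -49 -48
192 -50 -48 -49 -50 -10 -12 -30 -29 -26 -26 -35 -37 -47 -49 -49 -18  -7 -23 -46 -48 -51 -50 -49 -49
193 -47 -49 -49 -50 -10  -6  -6 -43 -48 -50 -51 -50 -49 -48 -50 -12  -7 -16 -41 -49 -50 -50 -49 -50
194 -50 -50 -49 -50 -14  -6 -19 -42 -50 -49 -49 -51 -50 -49 -50 -11  -5 -12 -41 -48 -50 -49 -49 -48
195 -48 -49 -49 -48 -12  -5 -11 -41 -50 -49 -49 -48 -49 -50 -50 -14  -6 -11 -40 -49 -49 -48 -49 -50
196 -49 -50 -50 -49 -14  -7  -5 -37 -47 -49 -49 -49 -50 -49 -47 -12  -5  -5 -25 -47 -50 -50 -48 -49
197 -50 -49 -50 -49 -22  -8  -5 -22 -47 -49 -49 -48 -49 -48 -49 -20  -7  -5 -25 -46 -50 -48 -48 -49
198 -50 -48 -48 -50 -20  -8  -5 -25 -46 -48 -48 -50 -48 -49 -49 -20  -8  -6 -19 -44 -50 -48 -48 -49
199 -49 -49 -49 -50 -21  -8  -5 -17 -44 -49 -49 -49 -49 -50 -49 -31  -9  -5 -20 -45 -49 -49 -49 -49

[... 1016 characters left out ...]
88172
197 327.5157894736842 338.4315789473684 -65.88329559345118 -2.279033042223639
198 327.43617021276594 338.52525252525254 -68.3614933788537 -2.0776834794507586
199 327.5742574257426 338.71264367816093 -70.87086734052063 -2.256185731170665
200 327.7294117647059 338.61176470588236 -73.34879713016066 -2.1040308598689474
201 327.59090909090907 338.7244897959184 -75.81587082006735 -1.8545006854047532
202 327.5977011494253 338.741935483871 -78.28603798678574 -1.6660841977702363
203 326.2086330935252 339.010989010989 -80.6316512621993 -0.08529506792064012
204 325.2442748091603 339.0 -82.99073136059398 1.3181778552321433
205 325.957507082153 338.32323232323233 -85.455677458873 1.4900464382846597
```

```bash
python3 -m crank '{"deltas": [[10,0,-1.9,10,0],[10,0,-1.9,18,0],[10,6,-1.9,18,0],[10,14,-1.9,18,0],[10,18,-1.9,18,0]]}'
python3 -m crank '{"deltas": [[10,0,0,0.5,0],[10,0,0,0.5,0],[10,0,0,0.5,0]]}'
python3 -m crank '{"deltas": [[10,0,0,0.5,0],[10,0,0,0.5,0],[10,0,0,0.5,0]]}'
python3 -m crank '{"deltas": [[10,0,0,0.5,0],[10,0,0,0.5,0],[10,0,0,0.5,0]]}'
```

```text
time: 5.35
tool_pos: [460.8, -28.8, 221.3]
tcp_rot: [3.141, -0.001, 0.087]
contact_force: [0.4, 0.6, -0.9]
grip_width: 19.6
finger_force: 30.0
time: 5.72
tool_pos: [459.8, -28.8, 220.6]
tcp_rot: [3.142, 0.0, 0.087]
contact_force: [-0.4, -0.2, -1.4]
grip_width: 19.9
finger_force: 30.0
time: 6.1
tool_pos: [459.9, -28.8, 220.1]
tcp_rot: [3.142, 0.0, 0.087]
contact_force: [1.0, 0.4, -0.5]
grip_width: 19.7
finger_force: 30.0
time: 6.48
tool_pos: [459.9, -28.8, 219.5]
tcp_rot: [3.142, 0.0, 0.087]
contact_force: [-0.3, 0.5, -0.4]
grip_width: 19.6
finger_force: 30.0
```

```bash
for i in 1; do :; done
python3 -m crank '{"deltas": [[10,0,0,0.6,0],[10,0,0,0.6,0],[10,0,0,0.6,0]]}' | sed -n '2p;4p'
python3 -m crank '{"deltas": [[10,0,0,0.6,0],[10,0,0,0.6,0],[10,0,0,0.6,0]]}' | sed -n '2p;4p'
python3 -m crank '{"deltas": [[10,0,0,0.6,0],[10,0,0,0.6,0],[10,0,0,0.6,0]]}' | sed -n '2p;4p'
python3 -m crank '{"deltas": [[10,0,0,0.6,0],[10,0,0,0.6,0],[10,0,0,0.6,0]]}' | sed -n '2p;4p'
```

```text
tool_pos: [459.9, -28.8, 219.0]
contact_force: [0.6, -0.9, -1.2]
tool_pos: [459.9, -28.8, 218.4]
contact_force: [0.4, -0.2, -1.7]
tool_pos: [459.9, -28.8, 217.8]
contact_force: [-0.1, 0.8, -0.1]
tool_pos: [459.9, -28.8, 217.1]
contact_force: [-0.1, -0.2, -1.0]
```

```bash
python3 -m crank '{"deltas": [[10,0,0,0.6,0],[10,0,0,0.6,0],[10,0,0,0.6,0]]}' | sed -n '2p;4p'
python3 -c "
from h import *
print(bot.get_obs()['moment'])"
python3 -m crank '{"deltas": [[10,0,0,0.6,0],[10,0,0,0.6,0],[10,0,0,0.6,0]]}' | sed -n '2p;4p'
python3 - <<'E'
from h import *
print(bot.get_obs()['moment'])
S=vision.capture("side");T=vision.capture("top")
f=lambda c,u,v,h:cv2.resize(c["color"][v-h:v+h,u-h:u+h,::-1],(400,400),interpolation=cv2.INTER_CUBIC)
cv2.imwrite("pics/g3.png",np.hstack([f(T,331,185,20),f(S,330,205,25)]))
E
```

```text
tool_pos: [459.9, -28.8, 216.6]
contact_force: [0.3, 0.0, -1.1]
[0.01851385 0.01006228 0.02039667]
tool_pos: [460.0, -28.8, 216.1]
contact_force: [-1.1, -0.3, 1.7]
[-0.01778251 -0.13827165 -0.03345685]
```

View pics/g3.png

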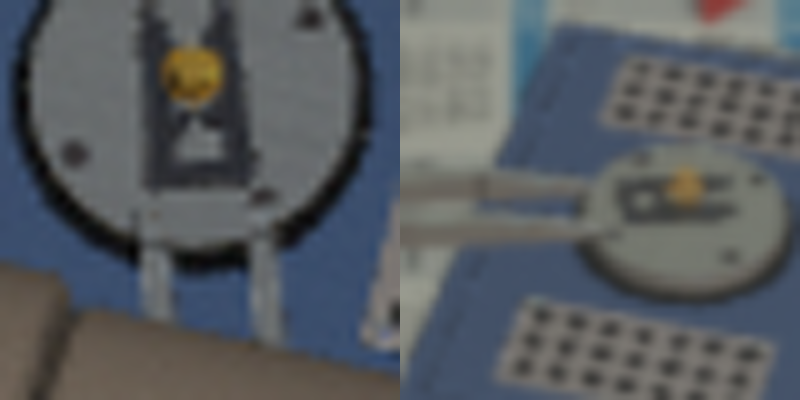

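Tips are on the bonnet just short of the bar (tips around crop rows 200–210, bar at row 185). The tines look perhaps 1 mm right of centre, so I'm checking numerically.

Run:
```python
from h import *
np.set_printoptions(precision=2,suppress=True)
T=vision.capture("top"); c=T["color"].astype(int); g=c[...,0]-c[...,2]
st=np.array([624.5,-15.6]); t=np.radians(5); u=np.array([np.cos(t),np.sin(t)]); n=np.array([-u[1],u[0]])
for v in range(192,199):
    w=np.clip(g[v,322:346]+38,0,40)*1.; x=np.arange(322,346)
    print(v," ".join("%3d"%q for q in g[v,322:346]))
    l=(w*x)[:10].sum()/w[:10].sum(); r=(w*x)[10:].sum()/w[10:].sum(); P=onz(T,(l+r)/2,v,45); print(l,r,(P[:2]-st)@u,(P[:2]-st)@n)
gg=cv2.cvtColor(T["color"],cv2.COLOR_RGB2GRAY)
for v in range(180,192): print(v," ".join("%3d"%q for q in gg[v,320:346]))
```

```text
192 -48 -50 -49 -12  -6 -10 -29 -27 -27 -27 -35 -39 -49 -39  -9  -5 -16 -42 -49 -48 -49 -50 -49 -49
327.1875 336.7471264367816 -49.70114303969793 -1.1754974808440117
193 -51 -51 -49 -12  -6  -6 -39 -50 -51 -50 -49 -49 -48 -48 -11  -6  -9 -40 -49 -49 -48 -49 -50 -49
326.06666666666666 337.02272727272725 -52.1480753777696 0.1024709743136416
194 -49 -49 -49 -21  -8  -6 -25 -47 -49 -50 -50 -50 -49 -50 -13  -6 -13 -41 -50 -49 -49 -50 -49 -49
326.44565217391306 337.0 -54.725506423360024 -0.11979771599080191
195 -43 -48 -48 -21  -7  -7 -22 -47 -48 -49 -49 -50 -48 -50 -12  -6  -6 -41 -49 -49 -50 -49 -51 -49
326.4842105263158 337.06666666666666 -57.27285514747326 -0.02878511338486245
196   4   0 -25 -14  -6  -4 -17 -44 -49 -49 -50 -49 -48 -49 -22  -7  -5 -23 -47 -50 -48 -50 -50 -49
324.7722772277228 337.4947368421053 -59.6649486451913 1.7937981189991237
197  18  18  17  19  18  11  -4 -26 -45 -47 -47 -49 -50 -50 -19  -7  -5 -24 -46 -50 -50 -51 -50 -48
325.1048951048951 337.4329896907216 -62.226010407622645 1.6774537029194576
198  19  19  19  18  19  19  18  17  17   4   2 -27 -31 -44 -18  -6 
[... 688 characters left out ...]
 106 104  94  78  80  92 105 107  67  26  18  44  72
186  69 100 104 106  83 102  93 104 107 104 105 106 103 106 106 106 120 115 105  94  44  14  16  44  72  75
187  19  49  90 104  83 106 107 105 104 105 104 105 105 106 105 106 104 103  63  34  19  20  32  72  76  76
188  16  16  31  51  60 104 108 103 103 104 105 103 103 105 103  99  84  80  59  25  20  44  72  75  76  76
189  37  22  19  18  13  75  81  74  74  86  88  76  70  57  37  46  98 106  66  26  39  71  76  76  74  76
190  75  67  38  23  11  98 106  93  41  18  25  26  23  16  19  36  99 106  82  76  76  75  75  75  75  75
191  76  77  77  63  33  99 105 113  50  18  20  17  19  21  22  30  99 104 101  79  76  76  76  76  76  76
```

```bash
python3 -m crank '{"deltas": [[10,2,0,0,0],[10,4,0,0,0],[10,6,0,0,0],[10,8,0,0,0],[10,10,0,0,0]]}' | sed -n '2p;4p'
python3 -m crank '{"deltas": [[10,2,0,0,0],[10,4,0,0,0],[10,6,0,0,0],[10,8,0,0,0],[10,10,0,0,0]]}' | sed -n '2p;4p'
python3 -m crank '{"deltas": [[10,2,0,0,0],[10,4,0,0,0],[10,6,0,0,0],[10,8,0,0,0],[10,10,0,0,0]]}' | sed -n '2p;4p'
```

```text
tool_pos: [470.0, -27.9, 215.9]
contact_force: [-1.4, 0.2, 1.7]
tool_pos: [480.0, -27.1, 216.0]
contact_force: [-1.5, -0.1, 2.5]
tool_pos: [489.9, -26.2, 216.0]
contact_force: [-1.9, -0.2, 3.3]
```

Run:
```python
from h import *
S=vision.capture("side");T=vision.capture("top")
f=lambda c,u,v,h:cv2.resize(c["color"][v-h:v+h,u-h:u+h,::-1],(400,400),interpolation=cv2.INTER_CUBIC)
cv2.imwrite("pics/g4.png",np.hstack([f(T,331,180,20),f(S,330,205,25)]))
print(bot.get_obs())
```

```text
{'time': 10.85, 'joint_positions': array([-2.09657831e-01,  5.25081612e-01,  1.84613884e+00, -6.88079200e-06,
        7.69666401e-01,  1.27431058e+00]), 'dq': array([ 0.00085003, -0.00205286,  0.00351498,  0.0009721 , -0.00562138,
       -0.00084474]), 'tau': array([-7.33376085e-02, -4.27200472e+01, -1.56523883e+01, -4.13128082e-02,
        1.71739860e-01,  2.58632092e-02]), 'tool_pos': array([490.11605745, -26.17946382, 216.02207929]), 'tcp_rot': array([ 3.14138186e+00, -6.73606497e-04,  8.68329270e-02]), 'contact_force': array([-0.26327535, -0.15627122,  2.6217905 ]), 'moment': array([ 0.03827826, -0.20039522, -0.03833474]), 'finger_force': 29.993314146995544, 'grip_width': 20.021287122930346}
```

```bash
python3 -m crank '{"deltas": [[10,2,0,0,0],[10,4,0,0,0],[10,6,0,0,0],[10,8,0,0,0],[10,10,0,0,0]]}' | sed -n '2p;4p;6p'
python3 -m crank '{"deltas": [[10,2,0,0,0],[10,4,0,0,0],[10,6,0,0,0],[10,8,0,0,0],[10,10,0,0,0]]}' | sed -n '2p;4p;6p'
python3 -m crank '{"deltas": [[10,2,0,0,0],[10,4,0,0,0],[10,6,0,0,0],[10,8,0,0,0],[10,10,0,0,0]]}' | sed -n '2p;4p;6p'
```

```text
tool_pos: [499.9, -25.3, 216.0]
contact_force: [-1.8, -0.4, 2.4]
finger_force: 30.0
tool_pos: [509.2, -24.4, 215.8]
contact_force: [-7.1, -0.7, 5.7]
finger_force: 30.0
tool_pos: [517.6, -23.4, 215.4]
contact_force: [-14.8, -1.5, 10.6]
finger_force: 30.0
```

```bash
python3 -m crank '{"deltas": [[10,2,0,0,0],[10,4,0,0,0],[10,6,0,0,0],[10,8,0,0,0],[10,10,0,0,0]]}' | sed -n '2p;4p;6p'
python3 -m crank '{"deltas": [[10,2,0,0,0],[10,4,0,0,0],[10,6,0,0,0],[10,8,0,0,0],[10,10,0,0,0]]}' | sed -n '2p;4p;6p'
python3 - <<'E'
from h import *
S=vision.capture("side");T=vision.capture("top")
f=lambda c,u,v,h:cv2.resize(c["color"][v-h:v+h,u-h:u+h,::-1],(400,400),interpolation=cv2.INTER_CUBIC)
cv2.imwrite("pics/g5.png",np.hstack([f(T,331,175,22),f(S,335,203,22)]))
E
```

```text
tool_pos: [529.9, -22.7, 215.7]
contact_force: [-0.4, -0.3, -2.4]
finger_force: 30.0
tool_pos: [539.8, -21.8, 216.0]
contact_force: [-0.0, 0.9, -1.9]
finger_force: 30.0
```

View pics/g5.png

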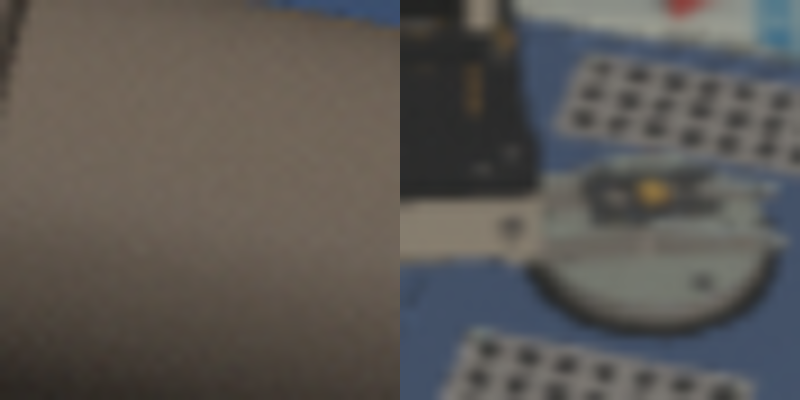

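The push force has dropped. The side view shows the clip up on the tines around the plunger button, so it has snapped over the head. Next: move to the carry position and lift gently.

```bash
python3 -m crank '{"deltas": [[10,2,0,0,0],[10,4,0,0,0],[10,6,0,0,0],[10,7,0,0,0],[10,8,0,0,0]]}' | sed -n '2p;4p;6p'
python3 -m crank '{"deltas": [[10,0,0,-1,0],[10,0,0,-2.5,0],[10,0,0,-5,0],[10,0,0,-8,0],[10,0,0,-12,0]]}' | sed -n '2p;4p;6p'
python3 -m crank '{"deltas": [[10,0,0,-5,0],[10,0,0,-10,0],[10,0,0,-15,0],[10,0,0,-18,0],[10,0,0,-19,0]]}' | sed -n '2p;4p;6p'
python3 - <<'E'
from h import *
S=vision.capture("side")
f=lambda c,u,v,h:cv2.resize(c["color"][v-h:v+h,u-h:u+h,::-1],(500,500),interpolation=cv2.INTER_CUBIC)
cv2.imwrite("pics/g6.png",f(S,335,197,22))
need(353,287,240,-0.2)
E
```

```text
tool_pos: [547.6, -21.2, 216.0]
contact_force: [0.0, -0.0, -0.2]
finger_force: 30.0
tool_pos: [547.6, -21.2, 228.2]
contact_force: [-0.2, -0.1, -1.0]
finger_force: 30.0
tool_pos: [547.6, -21.2, 247.2]
contact_force: [-0.1, -0.2, -1.9]
finger_force: 30.0
need [-167.2 -323.9    7.1] turn 0.287 | at [547.6 -21.2 247.2] yaw 0.087 F [-0.3 -0.2 -1. ] w 20.1 t 16.0
```

View pics/g6.png

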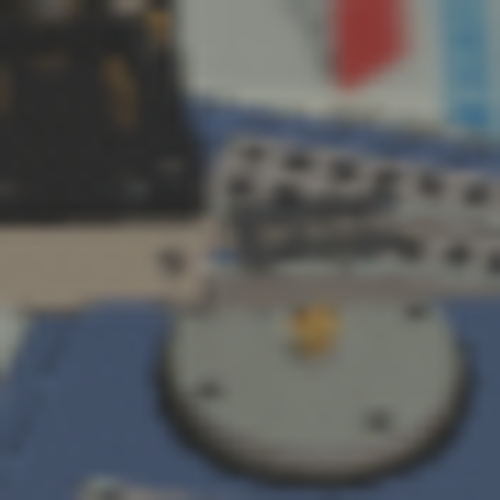

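The clip sits on the level part of the tines, clear of the brass button below it. Next is a gentle carry to the run-up position beside the pot.

```bash
python3 -m crank '{"deltas": [[10,-1,-1.5,0,0],[10,-3.4,-5,0,0],[10,-7,-10,0,0],[10,-12,-17,0,0],[10,-19,-27,0,0]]}' | sed -n '2p'
python3 -m crank '{"deltas": [[10,-8,-11.5,0,0],[10,-16,-23,0,0],[10,-24,-34.5,0,0],[10,-32,-46,0,0],[10,-40,-57.5,0,0]]}' | sed -n '2p'
python3 -m crank '{"deltas": [[10,-8,-11.5,0,0],[10,-16,-23,0,0],[10,-24,-34.5,0,0],[10,-32,-46,0,0],[10,-40,-57.5,0,0]]}' | sed -n '2p'
python3 -m crank '{"deltas": [[10,-8,-11.5,0,0],[10,-16,-23,0,0],[10,-24,-34.5,0,0],[10,-32,-46,0,0],[10,-40,-57.5,0,0]]}' | sed -n '2p'
python3 -m crank '{"deltas": [[10,-8,-11.5,0,0],[10,-16,-23,0,0],[10,-24,-34.5,0,0],[10,-32,-46,0,0],[10,-40,-57.5,0,0]]}' | sed -n '2p'
python3 -m crank '{"deltas": [[10,-8,-11.5,0,0],[10,-16,-23,0,0],[10,-24,-34.5,0,0],[10,-32,-46,0,0],[10,-40,-57.5,0,0]]}' | sed -n '2p'
python3 -m crank '{"deltas": [[10,-7,-10,0,0.01],[10,-12,-17,0,0.04],[10,-17,-24,0,0.07],[10,-20,-29,0,0.1],[10,-22,-32,0,0.13]]}' | sed -n '2p'
python3 -m crank '{"deltas": [[10,0,0,1,0.03],[10,0,0,4,0.06],[10,0,0,8,0.1],[10,0,0,12,0.13],[10,0,0,14,0.157]]}'
python3 - <<'E'
from h import *
need(353,287,228,-0.2)
np.set_printoptions(precision=1,suppress=True)
S=vision.capture("side");T=vision.capture("top"); p,R=pose()
for n,c in(("T",T),("S",S)):
    for x,z in((48,15),(76,15),(96,15),(133,1)): print(n,x,proj(c,p+R.apply([x,0,178.5-z])))
    cv2.imwrite(f"pics/n{n}.png",c["color"][:,:,::-1])
E
```

```text
tool_pos: [525.8, 4.6, 246.9]
tool_pos: [480.9, 58.6, 247.0]
tool_pos: [436.1, 112.4, 247.0]
tool_pos: [391.2, 166.2, 247.0]
tool_pos: [346.4, 220.1, 247.0]
tool_pos: [301.6, 273.9, 246.9]
tool_pos: [276.9, 303.7, 246.9]
time: 21.0
tool_pos: [277.5, 303.1, 232.6]
tcp_rot: [3.141, 0.0, -0.202]
contact_force: [-0.7, -0.6, -1.9]
grip_width: 19.6
finger_force: 30.0
need [77.2  0.6  4.6] turn -0.002 | at [277.5 303.1 232.6] yaw -0.202 F [-0.7 -0.6 -1.9] w 19.6 t 21.0
T 48 [197.7 295.4]
T 76 [200.8 283.4]
T 96 [203.  274.9]
T 133 [209.  259.4]
S 48 [260.2 145.6]
S 76 [267.3 146.5]
S 96 [272.4 147.1]
S 133 [282.  151.4]
```

Run:
```python
import cv2
g=cv2.imread("pics/nT.png",0)
for v in range(256,306,2): print(v," ".join("%3d"%x for x in g[v,188:218]))
```

```text
256 127 126 127 128 126 128 127 127 129 132 138 138 137 135 133 126 126 123 119 123 121 125 119 108 114 124 124 116 119 131
258 127 127 126 127 128 127 126 127 128 135 139 138 132 131 130 113 118 114 116 127 126 118 116 122 119 125 124 125 125 134
260 126 125 126 128 127 126 127 127 131 136 139 139 138 132 101 110 115 123 137 138 137 135 134 127 131 137 134 126 139 141
262 127 128 128 127 128 126 126 126 129 136 139 135 129 117 105 103  92  87  98 115 105 100  93  95  99 109 102 102  96 126
264 127 127 127 125 128 127 126 126 131 138 138 139 133 114 106 106  91 135 136 136 135 134 134 131  96 106 103  84 134 136
266 127 127 126 129 127 128 129 127 130 136 139 131 111 105 100  84 103 118 107 109 113 115 100  95 105 106 106  80 103 107
268 127 127 129 126 127 126 126 128 132 135 135 124 106 104  96  90 131 132 123 124 126 129 123 110 103  99  85 111 128 132
270 117 117 119 119 120 119 123 128 133 137 133 114 102  94  75 112 128 132 126 125 130 129 125 107 103  96  89 128 127 126
272 112 102  92  86  86  90 108 128 134 129 102  74  74  71  84 109 116 112 103 115 122 118 117 104 107  71 
[... 1299 characters left out ...]
 120 111 108 105 103 104  99  96  93  65  89 121 127 132 131 128 130 129 130 129
296 138 141 130 108  99  96  95  96  91  81  78  87  91 102 102  96 102 103  88  83 122 139 140 139 139 139 139 139 140 139
298 141 141 125 105 103 104 103 104 104 104 105 105 104  98  96 100 100  82  75 105 141 139 140 140 138 139 139 140 140 138
300 142 130 113 105 102 103 102 102 101 103 104 104 105 106 105 105  95  68  86 128 141 141 140 140 142 139 142 141 139 139
302 140 137 129 129 122 104  88  89  99 104 106 103 102 102 102 103  88  69 103 141 141 140 140 141 140 140 140 139 138 139
304 114 113 106  94  88  61  31  31  35  40  44  48  67  92 102  93  78  96 105 107 109 108 109 109 110 111 111 111 110 111
```

Clip seen at top rows 273–293, on the tines against the root, as intended. Since the commands can't tilt the tool, I'll slide the clip off forward by stopping abruptly over the pot, starting with a mild stop.

```bash
cat >> h.py <<'E'
def clip():
    "dark blob along wedge (mm ahead of TCP, lateral)"
    T=vision.capture("top"); p,R=pose(); g=cv2.cvtColor(T["color"],cv2.COLOR_RGB2GRAY)
    a=np.array(proj(T,p+R.apply([76,0,163])));b=np.array(proj(T,p+R.apply([115,0,167])))
    m=np.zeros_like(g); pts=[proj(T,p+R.apply([x,y,164])) for x,y in((47,-19),(47,19),(190,19),(190,-19))]
    cv2.fillPoly(m,[np.int32(np.round(pts))],1); v,u=np.nonzero((g<62)&(m>0)); q=[]
    for i,j in zip(u,v): q.append(R.inv().apply(onz(T,i,j,p[2]-163)-p)[:2])
    q=np.array(q); print("dark n",len(q), "x range",np.percentile(q[:,0],[3,50,97]).round(1),"y",np.percentile(q[:,1],[3,50,97]).round(1)) if len(q) else print("none")
    return T
E
python3 -c "
from h import *
clip()"
python3 -m crank '{"deltas": [[10,15,0,2,0],[10,45,0,4,0],[10,75,0,4.5,0],[10,75,0,4.5,0],[10,75,0,4.5,0]]}' | sed -n '2,3p'
python3 -c "
from h import *
clip()"
```

```text
dark n 133 x range [55.2 72.4 97.2] y [-11.1  -1.6  13.3]
tool_pos: [351.0, 287.9, 228.2]
tcp_rot: [3.141, 0.001, -0.201]
dark n 150 x range [ 63.3  85.5 188.5] y [-11.2   5.   19. ]
```

```bash
python3 -m crank '{"deltas": [[10,-3,0,0,0],[10,-8,0,0,0],[10,-16,0,0,0],[10,-26,0,0,0],[10,-36,0,0,0]]}' | sed -n '2p'
python3 -m crank '{"deltas": [[10,-10,0,0,0],[10,-18,0,0,0],[10,-23,0,0,0],[10,-24,0,0,0],[10,-24,0,0,0]]}' | sed -n '2p'
python3 -m crank '{"deltas": [[10,20,0,0,0],[10,60,0,0,0],[10,60,0,0,0],[10,60,0,0,0]]}' | sed -n '2,3p'
python3 - <<'E'
from h import *
T=clip()
g=cv2.cvtColor(T["color"],cv2.COLOR_RGB2GRAY)
p,R=pose()
for x in(47,76,100,133): print(x,proj(T,p+R.apply([x,0,165])).round(1))
for v in range(214,266,2): print(v," ".join("%3d"%x for x in g[v,198:236]))
E
```

```text
tool_pos: [314.8, 295.5, 228.4]
tool_pos: [292.3, 300.2, 228.5]
tool_pos: [351.3, 287.8, 228.2]
tcp_rot: [3.141, 0.001, -0.202]
dark n 152 x range [ 86.  108.  189.5] y [-10.7   4.5  16.2]
47 [206.8 264. ]
76 [209.9 252. ]
100 [212.4 242.2]
133 [215.8 228.8]
214 133 141 144 144 145 140 121 121 131 110 102 100  99  99  99  97  98 118 124 123 121 119 116 115 112 112 108 106 103 101  98  97  97  97  95  96  69  68
216 132 141 145 144 145 143 129 130 113 107 104 104 104 103 105 112 124 128 127 127 125 123 122 126 134 133 134 133 133 133 133 117  97  97  97  96  94  67
218 132 142 144 144 144 143 131 125 109 108 109 110 109 109 124 132 132 131 130 128 126 129 134 133 133 132 133 133 134 133 134 133 133 117  95  96  98  98
220 133 142 144 140 134 136 131 120 113 111 113 111 112 118 131 132 132 132 130 130 133 133 132 134 134 132 134 133 134 133 134 134 131 133  87  98  99  98
222 134 142 143 144 141 120 130 121 114 115 115 114 111 114 132 133 132 132 132 131 132 134 132 132 134 133 134 132 134 134 133 132 134 132 118 102 101 102
224 136 144 144 138 130 128 129 121 113 114 115 115 116 119 1
[... 2514 characters left out ...]
  63  85 124 120 127 116 119 121 119 130 141 143 142 141 144 141 140 138 138
258 140 139 134 129 115 105 101  75  77 116 128 121 119 124 121 119 106 106  98  72 118 127 130 129 120 131 133 136 135 144 142 142 142 143 142 136 130 130
260 141 141 134 110 107 108 104  69  98 140 141 139 139 131 130 110 107 103  64  94 142 140 142 141 140 141 138 134 128 138 138 139 143 143 143 135 130 131
262 141 139 131 115 105  99  78  71  95 118 108 103  93  97 102 107 106  95  75 112 109 110 120 126  97  93 111 109  99 111 108 129 143 141 141 134 129 128
264 141 134 107 106 103 104 105  92  86  87  89 107 123 135 109 105 102  67  92 138 141 139 138 141 140 140 140 141 141 140 141 141 142 141 142 136 125  87
```

The clip slid to about 110 mm ahead, its leading end at the tine tips. It's now on the ramp, so I'll advance gently until it's over the pot centre, then pull the wedge out quickly from under it.

```bash
python3 -m crank '{"deltas": [[10,2,0,0,0],[10,5,0,0,0],[10,10,0,0,0],[10,15,0,0,0],[10,20,0,0,0]]}' | sed -n '2p'
python3 -m crank '{"deltas": [[10,5,0,0,0],[10,10,0,0,0],[10,15,0,1,0],[10,19,0,3,0],[10,22,0,4,0]]}' | sed -n '2p'
python3 - <<'E'
from h import *
T=clip()
g=cv2.cvtColor(T["color"],cv2.COLOR_RGB2GRAY)
p,R=pose()
print(p)
for x in(76,100,133): print(x,proj(T,p+R.apply([x,0,165])).round(1))
for v in range(204,252,2): print(v," ".join("%3d"%x for x in g[v,200:242]))
E
```

```text
tool_pos: [371.0, 284.2, 228.4]
tool_pos: [392.3, 279.8, 224.2]
dark n 158 x range [ 78.9 114.5 149.4] y [-10.4   3.9  16.7]
[392.5620716  279.7513419  224.18117344]
76 [214.6 234.7]
100 [217.1 225. ]
133 [220.5 211.9]
204  96  93  86  81  80  82  81  82  81  81  81  81  83  83  87 111 128 134 132 131 129 128 133 130 130 131 131 133 135 143 145 146 144 138  98  87  90  92  91  91  91  92
206 144 144 145 144 145 145 145 146 145 147 141 106 137 131 131 102  76  74  70  67  65  61  59  60  59  61  61  59  79 114 127 126 139 144 145 143 145 143 144 144 144 145
208 145 147 146 146 145 144 143 146 145 140 135 138  85  86  84  81  80  78  73  70  68  66  64  61  59  59  60  60  60  61  63  47 115 133 142 134 133 132 131 131 130 132
210 145 145 138 132 126  98 107 103 133 135  70  92  90  88  89  85  82  79  69  46  68 111 110 106 106 103 100  99  90  71  62  65  65  66 139 135 133 132 131 130 129 133
212 145 144 145 144 141 140 136 130  99  98  98  96  94  94  89  72 113  95  46  51  78 113 113 108 107  60  46  72 101  97  97  91  64  67  68  92 129 133 131 132 130 130
214 146 146 145 142 1
[... 2546 characters left out ...]
 122 123 124
244 140 137 138 135 139 134 113 107 103  76  80 140 142 143 141 143 141 107 107 106  86  73 127 143 143 146 145 146 144 145 146 146 146 145 146 128 111 106 109 108 107 109
246 117 116 115 116 113 108 106  95  92  58  89 109 112 109 110 108 111 122 107 116  55  79 106 105 108 133 143 145 145 145 145 145 145 145 144 135 126 126 126 126 126 126
248  84  84  84  80  85 109 108 108 108 107 108 106 108 106 104 113  95  89  91 106  68  77  83  82  87 129 143 145 145 144 143 144 139 126 124 123 121 122 121 121 120 118
250  83  85  84  85  93 106 106 107 107 106 106 107 106 107 108 109 107 108  95  68  72  84  81  82  88 132 143 145 144 144 145 144 120  90  97  94  98 100  96 103 101 114
```

```bash
python3 -m crank '{"deltas": [[10,-62,0,0,0],[10,-110,0,0,0],[10,-120,0,0,0],[10,-120,0,0,0]]}'
python3 - <<'E'
from h import *
T=clip(); S=vision.capture("side")
f=lambda c,u,v,h:cv2.resize(c["color"][v-h:v+h,u-h:u+h,::-1],(400,400),interpolation=cv2.INTER_CUBIC)
cv2.imwrite("pics/g7.png",np.hstack([f(T,213,240,50),f(S,300,155,30)]))
g=cv2.cvtColor(T["color"],cv2.COLOR_RGB2GRAY)
for v in range(204,246,2): print(v," ".join("%3d"%x for x in g[v,200:242]))
E
```

```text
time: 25.42
tool_pos: [274.6, 304.1, 224.7]
tcp_rot: [-3.141, -0.001, -0.199]
contact_force: [0.6, -1.5, -0.8]
grip_width: 19.8
finger_force: 30.0
dark n 1 x range [79.4 79.4 79.4] y [-6.5 -6.5 -6.5]
204  93  92  83  78  80  78  76  80  77  80  79  81  81  83  86 109 145 130 130 128 126 127 130 127 127 127 126 128 132 138 141 141 142 135  96  86  90  90  90  90  90  87
206 140 141 141 141 140 142 140 141 140 142 139 112 135 127 128  98  72  70  68  67  64  60  58  55  56  58  58  60  77 109 125 122 134 142 141 139 141 142 141 141 140 141
208 143 142 143 141 142 142 140 140 141 135 132 135  83  81  79  78  79  75  73  69  67  61  61  57  59  55  57  57  58  60  60  47 111 130 133 130 127 128 128 129 128 128
210 141 141 134 129 123  95 102 100 129 133  68  90  87  87  85  84  81  79  79  87  92 109 106 105 102  99 100  97  84  67  60  63  62  63 118 130 128 127 127 130 128 130
212 140 142 140 141 137 135 134 127  96  94  95  94  91  91  90  88  95 116 116 113  95  73  77 105 104 102  99  99  96  96  94  90  63  64  65  91 125 127 128 128 128 128
214 141 142 142 138 117 119 128 106 100 
[... 2011 characters left out ...]
 128 129 129
238 133 113 110 112 110 108 105 106 102  97  95 102 117 127 116 109 124 128 140 135 129 134 133 138 134 125  99 140 142 142 141 141 140 141 132 128 129 127 129 129 128 130
240 125  97  96  98  98  97  99 103 110 110 112 113 119 128 106  94 105 112 112 114 117 118 119 117 119 125 134 141 140 141 143 141 142 140 142 134 123 121 120 120 119 120
242 124 101  99 107 112 112 112 113 112 114 113 115 122 132 128 126 126 126 125 126 127 126 126 126 127 128 135 142 141 141 141 142 142 141 142 133 122 121 120 119 120 120
244 138 134 133 134 134 134 135 134 133 134 135 137 138 139 140 140 137 138 140 140 140 138 140 141 139 142 141 142 141 142 140 141 141 142 141 127 107 104 106 105 105 107
```

View pics/g7.png

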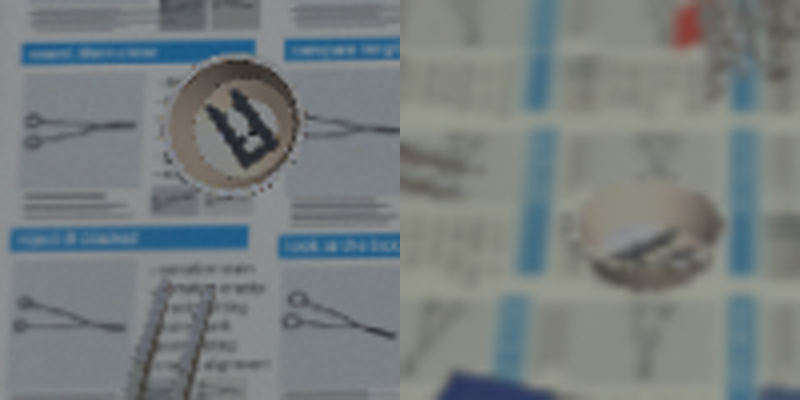

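The clip lies flat in the pot: top crop (240,125), and the side view agrees. Now returning the wedge to its original clear spot on the mat.

```bash
python3 -m crank '{"deltas": [[10,0,0,-40,0],[10,30,40,-70,0],[10,60,85,-70,0],[10,95,135,-70,0],[10,130,185,-70,0]]}' | sed -n '2p'
python3 -m crank '{"deltas": [[10,35,50,0,0],[10,70,100,0,0],[10,105,150,0,0],[10,140,200,0,0],[10,175,250,0,0]]}' | sed -n '2p'
python3 -m crank '{"deltas": [[10,30,45,0,-0.1],[10,55,80,0,-0.2],[10,59,91,0,-0.23],[10,59,91,0,-0.23]]}' | sed -n '2p'
python3 -c "
from h import *
need(527,-284,180,0.03)"
```

```text
tool_pos: [366.7, 94.1, 294.9]
tool_pos: [487.6, -186.8, 294.5]
tool_pos: [526.4, -286.3, 293.8]
need [  0.7  -2.3 113.8] turn -0.003 | at [ 526.4 -286.3  293.8] yaw 0.027 F [-0.7  0.4 -1.2] w 19.7 t 27.275
```

```bash
python3 -m crank '{"deltas": [[10,0,0,50,0],[10,0,0,95,0],[10,0,0,110,0],[10,0,0,112,0],[10,0,0,112.5,0]]}' | sed -n '2p;4p'
python3 -m crank '{"deltas": [[10,0,0,1,0],[10,0,0,2,0],[10,0,0,2,0]]}' | sed -n '2p;4p'
python3 -m crank '{"deltas": [[10,0,0,0.5,0],[10,0,0,0.5,0]]}' | sed -n '2p;4p'
```

```text
tool_pos: [527.3, -284.5, 183.7]
contact_force: [0.8, -0.4, -0.8]
tool_pos: [526.7, -284.2, 180.4]
contact_force: [0.5, -0.3, -0.3]
tool_pos: [526.8, -284.2, 180.0]
contact_force: [0.4, 0.9, 4.2]
```

```bash
python3 -m crank '{"deltas": [[50,0,0,0,0],[50,0,0,0,0],[50,0,0,0,0],[50,0,0,0,0]]}' | sed -n '2p;4,6p'
python3 -m crank '{"deltas": [[50,0,0,-10,0],[50,0,0,-50,0],[50,0,0,-110,0],[0,0,0,-110,0],[0,0,0,-110,0]]}' | sed -n '2p;4,6p'
python3 - <<'E'
from h import *
need(624.5,-15.6,280,0.03)
T=vision.capture("top")
S=vision.capture("side")
for n,c,b in(("top",T,(310,155,350,195)),("side",S,(320,190,362,228)),("handle",S,(280,262,325,285))):
    x0,y0,x1,y1=b; h=cv2.cvtColor(c["color"],cv2.COLOR_RGB2HSV)[y0:y1,x0:x1]
    m=cv2.inRange(h,*(((12,110,70),(30,255,255)) if n!="handle" else ((50,110,40),(80,255,255)))); v,u=np.nonzero(m)
    print(n,len(u), onz(c,u.mean()+x0,v.mean()+y0,52 if n!="handle" else 15) if len(u) else "")
E
```

```text
tool_pos: [526.6, -284.2, 179.4]
contact_force: [0.6, -0.0, -0.3]
grip_width: 49.7
finger_force: 0.0
tool_pos: [526.4, -284.0, 289.9]
contact_force: [-0.3, -0.3, 0.3]
grip_width: 34.1
finger_force: 0.0
need [ 106.  -265.3    9.8] turn -0.0 | at [ 526.4 -284.   289.9] yaw 0.03 F [-0.3 -0.3  0.3] w 34.1 t 29.65
top 23 [624.89617804 -15.75401405  52.        ]
side 8 [623.15704711 -15.74013263  52.        ]
handle 170 [ 510.82835315 -283.2063208    15.        ]
```

```bash
python3 -m crank '{"deltas": [[0,22,-55,0,0],[0,44,-110,0,0],[0,66,-165,0,0],[0,88,-220,0,0],[0,106,-265.3,0,0]]}' | sed -n '2p'
python3 -m crank '{"deltas": [[0,0,0,25,0],[0,0,0,45,0],[0,0,0,50,0],[0,0,0,50,0]]}' | sed -n '2p;4p;5p'
python3 -c "
from h import *
need(624.5,-15.6,235,0.03)"
```

```text
tool_pos: [624.9, -13.5, 287.8]
tool_pos: [624.6, -16.0, 238.8]
contact_force: [0.3, 0.9, 0.4]
grip_width: 0.5
need [-0.1 -0.4  3.8] turn -0.0 | at [624.6 -16.  238.8] yaw 0.03 F [0.3 0.9 0.4] w 0.5 t 30.875
```

```bash
python3 -m crank '{"deltas": [[0,0,0,2,0],[0,0,0,4,0],[0,0,0,4,0]]}' | sed -n '2p;4p'
python3 -m crank '{"deltas": [[0,0,0,1,0],[0,0,0,2,0],[0,0,0,2,0]]}' | sed -n '2p;4p'
python3 -m crank '{"deltas": [[0,0,0,1,0],[0,0,0,2,0],[0,0,0,2,0]]}' | sed -n '2p;4p'
python3 -m crank '{"deltas": [[0,0,0,0.7,0],[0,0,0,0.7,0]]}' | sed -n '2p;4p'
python3 -m crank '{"deltas": [[0,0,0,0.7,0],[0,0,0,0.7,0]]}' | sed -n '2p;4p'
```

```text
tool_pos: [624.7, -15.9, 235.7]
contact_force: [0.4, 0.7, 0.4]
tool_pos: [624.8, -15.8, 233.8]
contact_force: [-0.3, 0.4, 3.6]
tool_pos: [624.8, -15.8, 231.6]
contact_force: [-0.7, -0.2, 5.1]
tool_pos: [624.8, -15.8, 231.0]
contact_force: [-1.5, -1.0, 4.9]
tool_pos: [624.8, -15.8, 230.4]
contact_force: [-1.4, -0.1, 5.7]
```

Spring force is rising as expected. Pressing on to the stop, which should show as a sharp force rise.

```bash
python3 -m crank '{"deltas": [[0,0,0,0.7,0],[0,0,0,0.7,0]]}' | sed -n '2p;4p'
python3 -m crank '{"deltas": [[0,0,0,0.7,0],[0,0,0,0.7,0]]}' | sed -n '2p;4p'
python3 -m crank '{"deltas": [[0,0,0,0.7,0],[0,0,0,0.7,0]]}' | sed -n '2p;4p'
python3 -m crank '{"deltas": [[0,0,0,0.6,0],[0,0,0,0.6,0]]}' | sed -n '2p;4p'
```

```text
tool_pos: [624.8, -15.9, 229.8]
contact_force: [-1.2, -0.4, 6.6]
tool_pos: [624.8, -15.8, 229.6]
contact_force: [-3.2, 0.7, 10.2]
tool_pos: [624.8, -15.8, 229.5]
contact_force: [-3.4, 0.3, 13.5]
tool_pos: [624.8, -15.8, 229.5]
contact_force: [-5.5, 0.3, 16.3]
```

Hard stop reached at 229.5, 5 mm below first contact. Raising, then a check.

```bash
python3 -m crank '{"deltas": [[0,0,0,0,0],[0,0,0,-4,0],[0,0,0,-10,0],[0,0,0,-25,0],[0,0,0,-60,0]]}' | sed -n '2p;4p'
python3 -m crank '{"deltas": [[0,-50,0,-50,0],[0,-110,0,-50,0],[0,-170,0,-50,0],[0,-170,0,-50,0],[0,-170,0,-50,0]]}' | sed -n '1,4p'
python3 - <<'E'
from h import *
np.set_printoptions(precision=1,suppress=True)
T=vision.capture("top");S=vision.capture("side"); R=[]
a=cv2.imread("pics/top0.png").astype(int);b=cv2.imread("pics/side0.png").astype(int)
for n,c,b0 in(("top",T,(310,155,350,195)),("side",S,(320,190,362,228))):
    x0,y0,x1,y1=b0; h=cv2.cvtColor(c["color"],cv2.COLOR_RGB2HSV)[y0:y1,x0:x1]
    v,u=np.nonzero(cv2.inRange(h,(12,110,70),(30,255,255))); print(n,len(u),u.mean()+x0,v.mean()+y0); R.append(ray(c,u.mean()+x0,v.mean()+y0))
(o1,w1),(o2,w2)=R; s=np.linalg.lstsq(np.c_[w1,-w2],o2-o1,rcond=None)[0]; print("tri",o1+s[0]*w1,o2+s[1]*w2)
for n,c,im,bx in(("box",T,a,(268,237,297,267)),("boxS",S,b,(272,180,296,195)),("brushS",S,b,(276,212,288,252)),("brush",T,a,(328,240,400,258)),("tape",T,a,(430,112,474,156)),("tapeS",S,b,(362,272,402,306)),("wedgeS",S,b,(284,266,356,284)),("clipdecoy",T,a,(300,270,330,296))):
    x0,y0,x1,y1=bx; print(n,np.abs(c["color"][y0:y1,x0:x1,::-1].astype(int)-im[y0:y1,x0:x1]).mean().round(1))
g=cv2.cvtColor(T["color"],cv2.COLOR_RGB2GRAY)[205:238,203:240]; v,u=np.nonzero(g<52); print("clip in pot",len(u),u.mean()+203,v.mean()+205)
E
```

```text
tool_pos: [624.2, -15.7, 286.5]
contact_force: [0.3, 0.2, 0.2]
time: 34.75
tool_pos: [455.4, -21.0, 338.3]
tcp_rot: [3.141, -0.003, 0.03]
contact_force: [0.0, 0.4, 0.3]
top 22 329.90909090909093 171.95454545454544
side 8 340.25 203.25
tri [624.8 -16.   52.8] [623.1 -16.3  52.4]
box 37.1
boxS 0.8
brushS 0.4
brush 41.8
tape 3.2
tapeS 0.5
wedgeS 4.1
clipdecoy 3.0
clip in pot 95 223.96842105263158 221.70526315789473
```

```bash
python3 -c "
from plant import bot
print(bot.close_job())"
```

```text
the job is handed in; nothing more can be done
None
```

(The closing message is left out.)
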